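Lift the brass bracket out of its forming die into the tray

ROBOT

A 6-joint arm with a two-finger parallel gripper is mounted at the origin on the work surface. World frame = base frame: x ahead of the robot, y to its left, z up, the work surface at z = 0. Lengths are in mm, angles in rad, forces in N, time in s.
With the tool pointing down it reaches from about 350 to 775 mm from the base axis. Payload 7.3 kg.
Tool frame: the origin (TCP) lies midway between the tips of the shut fingers; the grasp point (between the pads) lies 19 mm behind it (bot.tcp_to_grasp is the distance from the TCP to the grasp point, in mm); z points along the fingers, y is the line along which they close (so a half turn about z gives the same grasp; the last joint's range is limited). The gripper opens to 92 mm and grips with 3 to 60 N. Pads are 19 mm wide; open, the fingers measure 130 mm over their backs; the gripper's body (75 mm by 190 mm) begins 47 mm behind the grasp point.
Start: joints at [1.124, 0.342, 1.524, -0, 1.275, -0.146], TCP at [155.534, 501.452, 226.741] pointing down, gripper open.
Joint ranges: [-2.53, 2.53], [-0.77, 2.02], [0.04, 2.7], [-1, 4.14], [0.28, 2.66], [-3.11, 3.11]. Speed limits (rad/s): [2.57, 2.57, 3.14, 3.14, 3.14, 3.14].

INTERFACE

Orientations are given as [roll, pitch, yaw] about the fixed x, y, z axes, in that order (R = Rz(yaw) Ry(pitch) Rx(roll)).
In Python, from plant import bot, viewer gives the robot as it stands. The module is installed in compiled form; this text tells all that it offers.
- The arm moves only by the shell command python3 -m handwheel 'ROWS'. ROWS is text: rows parted by semicolons, each of 7 numbers parted by spaces: the shift along the tool's x, y, z scaled (see below), then the turn, a rotation vector about the tool's x, y, z scaled (see below), then the opening, from -1 (shut) to 1 (fully open), so that 0 is half open. In form: tx ty tz rx ry rz gripper; .... A call has 1 to 8 rows; each row is the pose to reach, as a shift and turn from the pose commanded when the call began, along the tool's axes at that moment, turning the shorter way round; what a row does not reach only later rows make up. The controller multiplies each number of a shift by 10 cm and each number of a turn by pi rad. A row lasts 1/12 s, in which the tool goes at most 41.7 mm and 7.16 degrees, less where a joint would pass 70% of its speed; a pose out of reach is approached as far as the arm can. A call with a number of a shift or a turn outside -1 to 1 is refused whole. A call with a gripper value outside its range is refused whole. The fingers move at their own pace and stop on an object; the grip force is fixed at half the most. Time passes only in rows, so rows that repeat a pose let the fingers close. It gives the time, the measured TCP pose, the force, the opening and the grip force at its end, in the units of the state.
- bot.get_obs(): the state, without advancing time (a new reading comes with each control period).
- viewer.capture(name): name is "side" or "top" or "wrist"; returns a dict with "frame" (400x640x3 uint8, red, green, blue), "fov_y" (degrees; the focal length in pixels is half the picture's height over the tangent of half this angle, whatever the lens; pixels are square), "cx", "cy" (the principal point, pixels), "T" (4x4, takes a point from camera to world coordinates). Camera axes: x right, y down, z forward; pixel columns grow to the right and rows downward; lengths in mm; the calibration is good to about 2 mm. The wrist camera is an equidistant fisheye: a pixel r from the principal point sees the ray r / f radians off the axis. A picture is of the moment at which its call begins. There is no depth.
- bot.close_job(): hands the job in; it is judged then, once.
Trained networks look in a picture, given as the dict that the camera call returned (one of the last four; its "shot" number tells which), for a name from the list of things; names that differ only in an ending like _2 or _b are one class to them, and where a whole thing is asked for, a point or a joint stands for the part that bears it (a point fixed in the world has none). Each returns a list of dicts, best first, with "score" (0 to 1); they miss things now and then, are a little off and sometimes report something else, mostly with a low value. They report only what shows in the picture. A call takes as long as a camera call.
- viewer.recognise(target, picture): "centre" ([column, row] in pixels, amid what is visible of it).
- viewer.cut_out(target, picture): "pixels" (400x640 bool, what is visible of it) and "centre" ([column, row] in pixels, amid what is visible of it).
The state is a dict: "time": time; "joint_positions": joint angles; "dq": joint speeds; "tau": joint torques, N m; "tool_pos": TCP position; "tcp_rot": TCP orientation; "contact_force": force on the tool from outside, world axes, zero at the start; "moment": the same for the moment, N m; "grip_width": finger opening in mm; "finger_force": force on a finger pad.
Only numpy, scipy, OpenCV 4.12 (cv2) and the standard library are available. Lean on these libraries where they do the work, as an engineer would, in place of code of your own. Each camera call takes 0.05 s, during which the arm holds its last target. There are 200 camera calls.

TASK

Lift the brass hat bracket straight up out of its open die, carry it over to the empty wooden tray and set it down gently, not dropped, standing crown up on its flanges in the middle of the tray, then let go. Leave the blued dark steel bracket seated in its own die.

Things in the scene. Friction and masses are not known exactly. Their poses are not given: they have to be found in the camera images.
- brass_centre (a point): Centre, half-way up, of the loose brass-yellow hat bracket (0.2-0.4 kg): 33 mm above its underside. z up out of the crown, x along the channel, y across. Crown: inverted U 50 mm long (x), 36 wide (y), 66 tall, 4 mm walls; at its foot a flange 4 mm thick, 14 wide on each y side, 64 over all. Grip it across the 36 mm (along y) at or a little above this point. Starts in the brass bracket's die.
- pocket (a point): Centre of the pocket's floor in the die that holds the brass bracket: a grey block 120 x 125 mm (x, y), bolted down, its top face 42 mm above the bench. The open pocket is 12 mm deep, 54 x 68 mm, about 2 mm clearance all round the bracket, which stands on its floor (30 mm above the bench), turned like the die. 54 mm of the crown stands out.
- blued_centre (a point): Centre, half-way up, of the other bracket: same shape and axes, but dark blue-black steel, standing in a second die just like the first. It stays where it is.
- tray_in (a point): Centre of the inner floor (upper face, 8 mm above the bench) of the empty light-wood open tray, fastened to the bench. Outside 150 x 180 mm (x, y), 30 mm tall over all, walls 8 mm thick, inside 134 x 164 mm; z up. Tray and the two dies stand left, middle and right on the bench in any order.

How it is judged:
By the outcome, as a careful person would: the job done as asked, in the order asked, and still so for the second after the job is handed in, with the robot touching nothing.
It also fails if it takes over 40 s, if anything falls off the work surface, if the arm or the gripper's body presses on something with over 40 N, if the wrist force passes 120 N, or if a joint passes its speed limit or range.

## Working session

There is one attempt and no reset: what is moved stays moved. The work goes in short steps, Python scripts to look and compute and a shell command to move; the robot and the scene stay as the last step left them, time stands still between calls to the robot, and variables do not carry over. Pictures are saved under pics/ and viewed, at most 10 in all, crops included, and the job is handed in when it is done.

```bash
mkdir -p pics; cat > h.py <<'E'
import numpy as np, cv2
from plant import bot, viewer
def f(p): return 200/np.tan(np.radians(p["fov_y"])/2)
def ray(p,uv,fish=False):
    d=np.array([uv[0]-p["cx"],uv[1]-p["cy"]])/f(p)
    if fish:
        t=np.linalg.norm(d); v=np.r_[d/t*np.sin(t),np.cos(t)] if t>1e-9 else np.array([0,0,1.])
    else: v=np.r_[d,1]
    T=np.array(p["T"]); v=T[:3,:3]@v
    return T[:3,3],v/np.linalg.norm(v)
def atz(r,z): o,v=r; return o+v*(z-o[2])/v[2]
def tri(rs):
    A=0;b=0
    for o,v in rs:
        P=np.eye(3)-np.outer(v,v);A=A+P;b=b+P@o
    x=np.linalg.solve(A,b); return x,[np.linalg.norm((np.eye(3)-np.outer(v,v))@(x-o)) for o,v in rs]
def proj(p,X,fish=False):
    T=np.array(p["T"]);c=T[:3,:3].T@(np.array(X)-T[:3,3])
    if fish:
        t=np.arctan2(np.hypot(c[0],c[1]),c[2]);d=c[:2]/np.hypot(c[0],c[1])*t
    else: d=c[:2]/c[2]
    return d*f(p)+[p["cx"],p["cy"]]
E
cat > a.py <<'E'
from h import *
np.set_printoptions(precision=2,suppress=True)
P={n:viewer.capture(n) for n in("side","top","wrist")}
for n,p in P.items():
    cv2.imwrite(f"pics/{n}0.png",p["frame"][...,::-1])
    print(n,p["fov_y"],p["cx"],p["cy"],np.array(p["T"])[:3].round(2).tolist())
    for t in("brass_centre","blued_centre","tray_in","pocket"):
        r=viewer.cut_out(t,p)
        for e in r[:2]:
            z=33+30 if 'c' in t[:7] and t!="pocket" else 8
            print(t,round(e["score"],2),np.round(e["centre"],1),e["pixels"].sum(),atz(ray(p,e["centre"],n=="wrist"),z))
o=bot.get_obs();print(o["tool_pos"],o["tcp_rot"],o["time"])
E
python3 a.py
```

```text
side 50.74727439880055 321.7193204618793 197.96242519730586 [[0.99, -0.05, 0.12, 406.21], [-0.13, -0.52, 0.84, -786.14], [0.02, -0.85, -0.53, 559.58]]
brass_centre 0.9 [312.2 278.9] 1448 [ 472.68 -250.35   63.  ]
blued_centre 0.75 [345.2 198.3] 792 [575.74   2.32  63.  ]
blued_centre 0.75 [308.6 169.7] 2220 [508.39 145.4   63.  ]
tray_in 0.77 [307.5 171.3] 2193 [515.69 239.46   8.  ]
pocket 0.55 [306.3 305.9] 4628 [ 461.99 -258.3     8.  ]
top 46.975909935256 318.6995821534871 199.41662729056011 [[-0.05, -0.97, 0.22, 336.09], [-1.0, 0.05, -0.02, 17.44], [0.0, -0.22, -0.98, 877.25]]
brass_centre 0.62 [457.2 220.3] 1145 [ 468.76 -242.93   63.  ]
brass_centre 0.23 [187.  219.6] 7901 [495.99 241.64  63.  ]
blued_centre 0.82 [309.4 166.4] 970 [583.74  17.42  63.  ]
tray_in 0.58 [187.4 219.8] 8049 [506.36 256.02   8.  ]
pocket 0.76 [452.  233.1] 4585 [ 453.59 -247.6     8.  ]
wrist 65.70646984690485 317.89098520599225 200.5503527387563 [[0.3, 0.92, 0.25, 88.42], [0.96, -0.29, -0.08, 523.59], [-0.0, 0.26, -0.97, 383.66]]
brass_centre 0.44 [ 59.3 397.1] 96 [ 465.21 -267.19   63.  ]
tray_in 0.23 [ 53.8 383.3] 81 [ 470.92 -362.74    8.  ]
pocket 0.56 [ 54.1 382.8] 112 [ 468.65 -358.09    8.  ]
[155.52 501.46 226.75] [ 3.14 -0.    2.84] 0.75
```

View pics/top0.png

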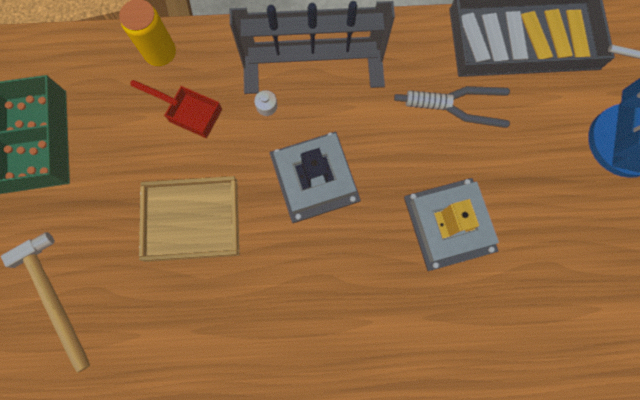

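View pics/side0.png

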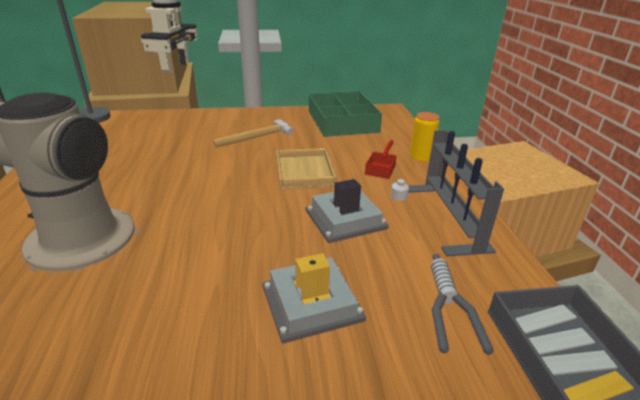

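The top view shows the tray on the left (188,218), the blued bracket's die in the middle (314,175) and the brass die on the right (452,225). The side view agrees, with brass in front at (312,279). The second blued hit from the side camera and the weak brass hit at (187,220) from the top camera are really the tray. I'll move over toward the brass die.

```bash
R='-.97 -.62 -.5 0 0 -.166 1';python3 -m handwheel '-.97 -.62 -.5 0 0 -.166 1;-.97 -.62 -.5 0 0 -.166 1;-.97 -.62 -.5 0 0 -.166 1;-.97 -.62 -.5 0 0 -.166 1;-.97 -.62 -.5 0 0 -.166 1'
python3 -m handwheel '-.53 -1 0 0 0 0 1;-.53 -1 0 0 0 0 1;-.53 -1 0 0 0 0 1'
python3 -m handwheel '-.53 -1 0 0 0 0 1;-.53 -1 0 0 0 0 1;-.53 -1 0 0 0 0 1'
python3 -m handwheel '-.53 -1 0 0 0 0 1;-.53 -1 0 0 0 0 1;-.53 -1 0 0 0 0 1'
```

```text
time: 1.17
tool_pos: [231.8, 412.2, 278.5]
tcp_rot: [3.14, 0.003, -2.918]
contact_force: [-0.2, -0.2, -1.4]
grip_width: 92.1
finger_force: 0.0
time: 1.42
tool_pos: [304.4, 325.8, 276.9]
tcp_rot: [-3.141, 0.001, -2.92]
contact_force: [0.8, 1.6, 1.4]
grip_width: 91.7
finger_force: 0.0
time: 1.67
tool_pos: [378.6, 239.2, 276.9]
tcp_rot: [-3.141, 0.001, -2.922]
contact_force: [0.9, -0.7, 1.0]
grip_width: 91.9
finger_force: 0.0
time: 1.92
tool_pos: [452.3, 153.0, 276.9]
tcp_rot: [-3.141, 0.001, -2.922]
contact_force: [0.3, 1.5, -0.6]
grip_width: 91.9
finger_force: 0.0
```

```bash
python3 -m handwheel '.2 -.97 0 0 0 0 1;.2 -.97 0 0 0 0 1;.2 -.97 0 0 0 0 1' >/dev/null
python3 -m handwheel '.2 -.97 0 0 0 0 1;.2 -.97 0 0 0 0 1;.2 -.97 0 0 0 0 1' >/dev/null
python3 -m handwheel '.2 -.97 0 0 0 0 1;.2 -.97 0 0 0 0 1;.2 -.97 0 0 0 0 1;.2 -.97 0 0 0 0 1'
python3 - <<'E'
from h import *
import pickle
p=viewer.capture("wrist");cv2.imwrite("pics/w1.png",p["frame"][...,::-1])
pickle.dump({k:v for k,v in p.items()},open("w1.pkl","wb"))
for t in("brass_centre","pocket"):
    for e in viewer.cut_out(t,p)[:1]: print(t,e["score"],e["centre"],atz(ray(p,e["centre"],1),63))
E
python3 -m handwheel '.2 -.97 0 0 0 0 1;.2 -.97 0 0 0 0 1;.2 -.97 0 0 0 0 1;.2 -.97 0 0 0 0 1'
python3 - <<'E'
from h import *
import pickle
p=viewer.capture("wrist");cv2.imwrite("pics/w2.png",p["frame"][...,::-1])
pickle.dump({k:v for k,v in p.items()},open("w2.pkl","wb"))
for t in("brass_centre","pocket"):
    for e in viewer.cut_out(t,p)[:1]: print(t,e["score"],e["centre"],atz(ray(p,e["centre"],1),63))
a=[cv2.imread(f"pics/w{i}.png") for i in(1,2)]
cv2.imwrite("pics/w12.png",cv2.resize(np.vstack(a),(480,600)))
E
```

```text
time: 2.75
tool_pos: [455.7, -145.0, 276.4]
tcp_rot: [-3.141, -0.0, -2.925]
contact_force: [0.6, 0.0, -0.3]
grip_width: 91.6
finger_force: 0.0
brass_centre 0.69 [240.1, 173.8] [ 472.63455124 -238.51786662   63.        ]
pocket 0.86 [253.4, 149.6] [ 439.65698077 -227.16492862   63.        ]
time: 3.23
tool_pos: [457.7, -242.2, 276.3]
tcp_rot: [-3.141, -0.0, -2.923]
contact_force: [0.3, 0.7, -0.7]
grip_width: 91.7
finger_force: 0.0
brass_centre 0.79 [313.1, 191.3] [ 477.20557832 -242.22059103   63.        ]
pocket 0.63 [314.1, 168.8] [ 449.53973022 -247.05181349   63.        ]
```

View pics/w1.png

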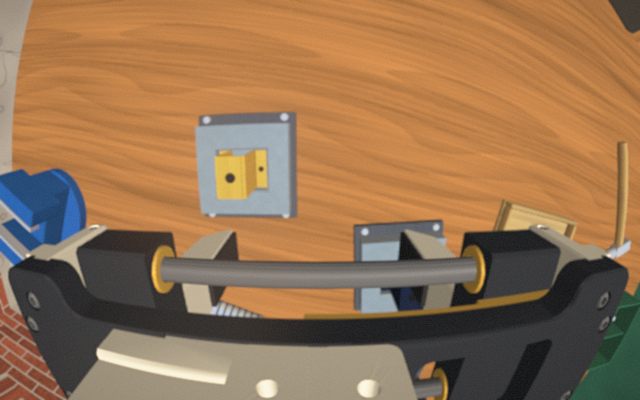

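View pics/w2.png

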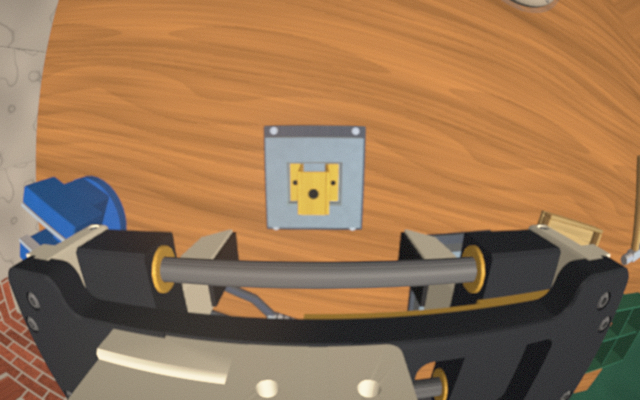

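In w1 the crown hole is at (230,178). In w2 it's at (313,194), with flange holes at (295,183) and (333,183), and the die looks nearly square to the tool. I'll triangulate the crown hole and get the yaw from the bracket and die.

```bash
cat > b.py <<'E'
from h import *
import pickle
np.set_printoptions(precision=2,suppress=True)
def spot(p,u,v,r=6):
    g=255.-cv2.cvtColor(p["frame"],cv2.COLOR_RGB2GRAY)[v-r:v+r+1,u-r:u+r+1]
    w=np.clip(g-(g.min()+g.max())/2,0,None);yy,xx=np.mgrid[-r:r+1,-r:r+1]
    return np.array([u+(w*xx).sum()/w.sum(),v+(w*yy).sum()/w.sum()])
a,b=[pickle.load(open(f"w{i}.pkl","rb")) for i in(1,2)]
sa,sb=spot(a,230,178),spot(b,313,194)
print(sa,sb,tri([ray(a,sa,1),ray(b,sb,1)]))
fl,fr=spot(b,295,183,3),spot(b,333,183,3);print(fl,fr)
L,R=[atz(ray(b,s,1),34) for s in(fl,fr)];print("flange",L,R,(L+R)/2,np.linalg.norm(L-R),np.degrees(np.arctan2(*(R-L)[1::-1])))
# yellow mask top view & die top face outline
hsv=cv2.cvtColor(b["frame"],cv2.COLOR_RGB2HSV)
m=cv2.inRange(hsv,(90,15,90),(115,120,255));m[:, :240]=0;m[:,390:]=0;m[:120]=0;m[229:]=0
c=max(cv2.findContours(m,0,2)[0],key=cv2.contourArea)[:,0]
X=np.array([atz(ray(b,q,1),42)[:2] for q in c],np.float32)
print("die",cv2.minAreaRect(X))
m=cv2.inRange(hsv,(20,120,60),(35,255,255));m[:,:270]=0;m[:,360:]=0;m[:150]=0;m[225:]=0
ys,xs=np.nonzero(m);print("yellow bbox",xs.min(),xs.max(),ys.min(),ys.max())
X=np.array([atz(ray(b,q,1),96)[:2] for q in np.c_[xs,ys] if q[1]>175 and 297<q[0]<330],np.float32)
print("crown top",cv2.minAreaRect(X))
E
python3 b.py
```

```text
[229.66 177.68] [312.98 193.5 ] (array([ 472.07, -243.01,   95.44]), [np.float64(0.041723305036337324), np.float64(0.041723305036369285)])
[294.75 182.24] [332.65 182.45]
flange [ 477.31 -267.45   34.  ] [ 466.73 -218.54   34.  ] [ 472.02 -243.     34.  ] 50.04724772754075 102.20582952759959
die ((465.698974609375, -243.68170166015625), (134.5816192626953, 125.48921203613281), 12.270195960998535)
yellow bbox 291 337 164 214
crown top ((473.58917236328125, -242.0172119140625), (44.32772445678711, 35.08210372924805), 11.656341552734375)
```

Crown hole is at (472,-243), height 95.4 (text: 96). Flange-hole midpoint agrees, and the bracket's y axis is at 102.2° against the tool's 102.5°. Going down, with the grasp point about 67 mm up.

```bash
python3 -m handwheel '-.14 -.04 .5 0 0 0.002 1;-.14 -.04 1 0 0 0.002 1;-.14 -.04 1 0 0 0.002 1;-.14 -.04 1 0 0 0.002 1'
python3 -m handwheel '0 0 .3 0 0 0 1;0 0 .6 0 0 0 1;0 0 .85 0 0 0 1;0 0 .85 0 0 0 1;0 0 .85 0 0 0 1'
python3 - <<'E'
from h import *
from b import spot
p=viewer.capture("wrist");cv2.imwrite("pics/w3.png",p["frame"][...,::-1])
print(proj(p,[472.07,-243.01,95.5],1),bot.get_obs()["tool_pos"])
E
```

```text
time: 3.72
tool_pos: [470.2, -237.8, 172.6]
tcp_rot: [3.134, -0.006, -2.925]
contact_force: [-0.9, 1.1, -0.2]
grip_width: 91.7
finger_force: 0.0
time: 4.13
tool_pos: [472.5, -240.6, 92.8]
tcp_rot: [3.141, 0.0, -2.926]
contact_force: [0.1, -0.7, 0.2]
grip_width: 91.9
finger_force: 0.0
[229.66 177.68] [312.98 193.5 ] (array([ 472.07, -243.01,   95.44]), [np.float64(0.041723305036337324), np.float64(0.041723305036369285)])
[294.75 182.24] [332.65 182.45]
flange [ 477.31 -267.45   34.  ] [ 466.73 -218.54   34.  ] [ 472.02 -243.     34.  ] 50.04724772754075 102.20582952759959
die ((465.698974609375, -243.68170166015625), (134.5816192626953, 125.48921203613281), 12.270195960998535)
yellow bbox 291 337 164 214
crown top ((473.58917236328125, -242.0172119140625), (44.32772445678711, 35.08210372924805), 11.656341552734375)
[310.9  248.15] [ 473.27 -241.32   93.82]
```

View pics/w3.png

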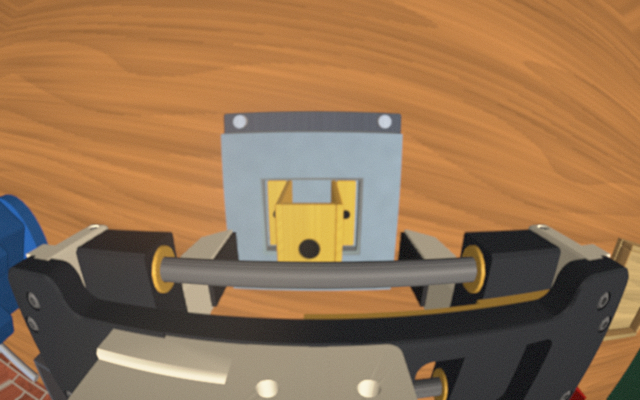

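The crown hole shows at (310,248), as projected (311,248). The finger midline is at u≈318, so I'm trimming about 3 mm along −y of the tool, then lowering and closing.

```bash
python3 -m handwheel '.01 -.03 0 0 0 0 1;.01 -.03 .2 0 0 0 1;.01 -.03 .44 0 0 0 1;.01 -.03 .44 0 0 0 1;.01 -.03 .44 0 0 0 1'
python3 -m handwheel '0 0 0 0 0 0 -1;0 0 0 0 0 0 -1;0 0 0 0 0 0 -1;0 0 0 0 0 0 -1;0 0 0 0 0 0 -1;0 0 0 0 0 0 -1;0 0 0 0 0 0 -1;0 0 0 0 0 0 -1'
```

```text
time: 4.6
tool_pos: [471.9, -244.7, 48.7]
tcp_rot: [-3.142, 0.0, -2.927]
contact_force: [-0.6, -0.6, -0.3]
grip_width: 92.0
finger_force: 0.0
time: 5.27
tool_pos: [471.7, -244.5, 47.7]
tcp_rot: [3.142, 0.0, -2.927]
contact_force: [0.2, 0.8, 0.3]
grip_width: 43.0
finger_force: 0.0
```

```bash
python3 -m handwheel '0 0 0 0 0 0 -1;0 0 0 0 0 0 -1;0 0 0 0 0 0 -1;0 0 0 0 0 0 -1;0 0 0 0 0 0 -1;0 0 0 0 0 0 -1'
```

```text
time: 5.77
tool_pos: [471.7, -244.5, 47.7]
tcp_rot: [-3.142, 0.0, -2.927]
contact_force: [1.2, -0.8, -1.4]
grip_width: 36.0
finger_force: 30.0
```

```bash
python3 -m handwheel '0 0 -.04 0 0 0 -1;0 0 -.08 0 0 0 -1;0 0 -.14 0 0 0 -1;0 0 -.2 0 0 0 -1;0 0 -.3 0 0 0 -1;0 0 -.3 0 0 0 -1'
python3 -m handwheel '0 0 -.3 0 0 0 -1;0 0 -.6 0 0 0 -1;0 0 -.9 0 0 0 -1;0 0 -1 0 0 0 -1;0 0 -1 0 0 0 -1;0 0 -1 0 0 0 -1'
python3 - <<'E'
from h import *
np.set_printoptions(precision=1,suppress=True)
from scipy.optimize import least_squares
P={n:viewer.capture(n) for n in("side","top")}
cs={}
for n,p in P.items():
    cv2.imwrite(f"pics/{n}1.png",p["frame"][...,::-1])
    for e in viewer.cut_out("tray_in",p)[:1]:
        X=np.array([atz(ray(p,q[::-1]),30)[:2] for q in np.argwhere(e["pixels"])],np.float32)
        c=max(cv2.findContours(e["pixels"].astype(np.uint8),0,2)[0],key=cv2.contourArea)
        a=cv2.approxPolyDP(cv2.convexHull(c),6,True)[:,0]
        print(n,e["score"],e["centre"],cv2.minAreaRect(X),a.tolist())
E
```

```text
time: 6.27
tool_pos: [472.8, -245.2, 80.0]
tcp_rot: [-3.139, 0.002, -2.927]
contact_force: [0.3, -0.7, -1.6]
grip_width: 35.9
finger_force: 30.0
time: 6.77
tool_pos: [471.4, -244.3, 177.1]
tcp_rot: [3.141, -0.0, -2.927]
contact_force: [-0.3, -0.7, -3.6]
grip_width: 35.9
finger_force: 30.0
side 0.54 [284.8, 184.4] ((449.8602600097656, 174.3822021484375), (35.968666076660156, 123.26710510253906), 0.9226213693618774) [[278, 166], [292, 188], [280, 188]]
top 0.72 [186.4, 217.4] ((505.9067687988281, 248.01443481445312), (155.4195098876953, 187.19036865234375), 0.5724815130233765) [[235, 178], [238, 255], [140, 259], [141, 182]]
```

View pics/side1.png

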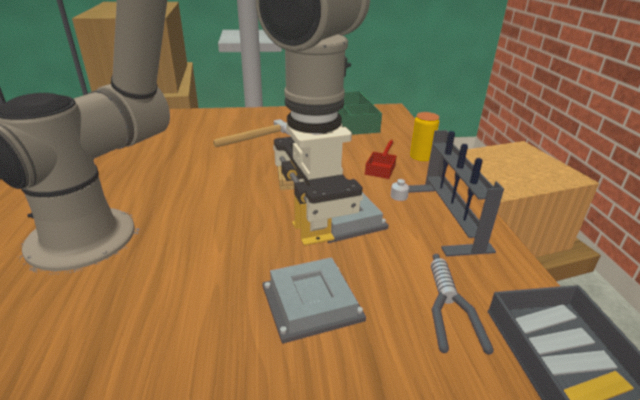

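View pics/top1.png

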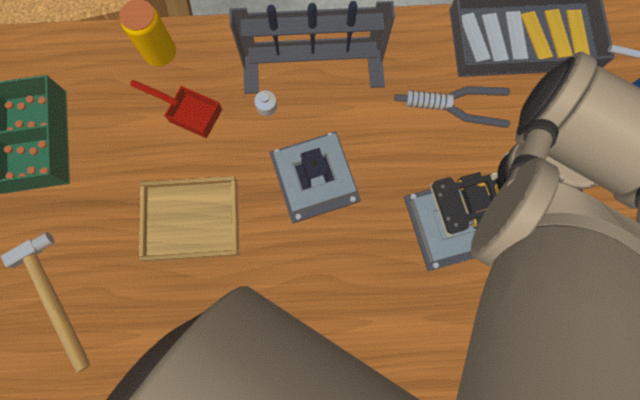

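Brass is out cleanly and upright in the grip: the side view shows its flange at (318,240) and an empty pocket at (315,290). The tray outline in the top view, (140,180) to (238,257), puts its centre near (506,248) with yaw about 0. I'll carry it there, squaring up on the way.

```bash
python3 -m handwheel '0 .3 -.2 0 0 .068 -1;0 .6 -.2 0 0 .068 -1;0 1 -.2 0 0 .068 -1;0 1 -.2 0 0 .068 -1'
python3 -m handwheel '-.14 .35 0 0 0 0 -1;-.14 .7 0 0 0 0 -1;-.14 .98 0 0 0 0 -1'
python3 -m handwheel '-.14 .35 0 0 0 0 -1;-.14 .7 0 0 0 0 -1;-.14 .98 0 0 0 0 -1'
python3 -m handwheel '-.14 .35 0 0 0 0 -1;-.14 .7 0 0 0 0 -1;-.14 .98 0 0 0 0 -1'
python3 -m handwheel '-.14 .3 0 0 0 0 -1;-.14 .6 0 0 0 0 -1;-.14 .85 0 0 0 0 -1;-.14 .98 0 0 0 0 -1;-.14 .98 0 0 0 0 -1;-.14 .98 0 0 0 0 -1'
cat > c.py <<'E'
from h import *
import sys
np.set_printoptions(precision=1,suppress=True)
p=viewer.capture("wrist");cv2.imwrite(f"pics/{sys.argv[1]}.png",p["frame"][...,::-1])
print(bot.get_obs()["tool_pos"])
for e in viewer.cut_out("tray_in",p)[:1]: 
    ys,xs=np.nonzero(e["pixels"]);print(e["score"],e["centre"],xs.min(),xs.max(),ys.min(),ys.max())
X0=[505,247]
for dx,dy in((-75,-90),(-75,90),(75,-90),(75,90)): print(proj(p,[X0[0]+dx,X0[1]+dy,30],1))
E
python3 c.py w4
```

```text
time: 7.3
tool_pos: [447.9, -141.2, 196.5]
tcp_rot: [3.137, -0.004, -3.138]
contact_force: [0.2, 0.3, -3.0]
grip_width: 36.0
finger_force: 30.0
time: 7.55
tool_pos: [464.0, -47.0, 196.6]
tcp_rot: [3.14, -0.002, -3.141]
contact_force: [-0.2, 0.2, -2.3]
grip_width: 36.0
finger_force: 30.0
time: 7.8
tool_pos: [478.0, 51.4, 196.6]
tcp_rot: [3.141, -0.002, -3.14]
contact_force: [0.7, 0.1, -0.9]
grip_width: 35.8
finger_force: 30.0
time: 8.05
tool_pos: [492.0, 149.5, 196.5]
tcp_rot: [3.141, -0.002, -3.14]
contact_force: [0.2, 0.6, -2.2]
grip_width: 35.5
finger_force: 30.0
time: 8.55
tool_pos: [505.7, 245.1, 196.7]
tcp_rot: [-3.14, -0.002, -3.139]
contact_force: [0.5, -0.1, -2.8]
grip_width: 35.9
finger_force: 30.0
[505.9 244.4 197. ]
0.58 [320.3, 165.9] 239 407 116 237
[233.5 115.4]
[403.3 115.9]
[240.8 247.4]
[395.2 247.8]
```

View pics/w4.png

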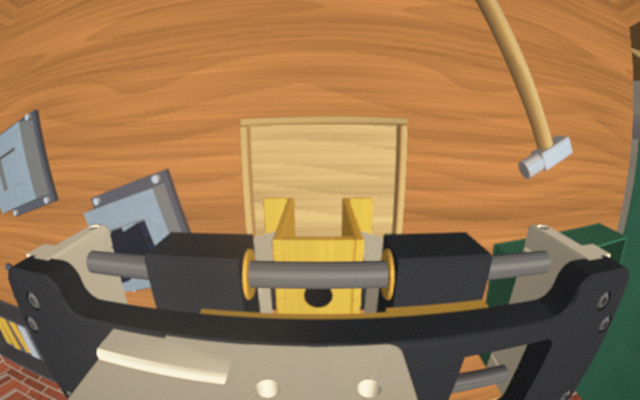

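The bracket is held straight (flanges at (280,215) and (357,215)). The tray's near corners are at (240,119) and (407,118), against (234,115) and (403,116) projected, so the tray centre is about (507,251). I'll correct by about 6 mm in y and lower gently.

```bash
python3 -m handwheel '-.02 .06 .2 0 0 0 -1;-.02 .06 .5 0 0 0 -1;-.02 .06 .8 0 0 0 -1;-.02 .06 1 0 0 0 -1;-.02 .06 1 0 0 0 -1;-.02 .06 1 0 0 0 -1'
python3 -m handwheel '0 0 .2 0 0 0 -1;0 0 .4 0 0 0 -1;0 0 .55 0 0 0 -1;0 0 .62 0 0 0 -1;0 0 .62 0 0 0 -1;0 0 .62 0 0 0 -1'
python3 -m handwheel '0 0 .015 0 0 0 -1;0 0 .03 0 0 0 -1;0 0 .045 0 0 0 -1;0 0 .06 0 0 0 -1;0 0 .06 0 0 0 -1;0 0 .06 0 0 0 -1'
```

```text
time: 9.15
tool_pos: [508.0, 250.0, 97.4]
tcp_rot: [-3.141, -0.002, 3.141]
contact_force: [-0.2, -0.1, -2.3]
grip_width: 35.8
finger_force: 30.0
time: 9.65
tool_pos: [509.2, 251.3, 37.2]
tcp_rot: [3.141, 0.002, -3.141]
contact_force: [-0.6, 0.1, -2.2]
grip_width: 36.2
finger_force: 30.0
time: 10.15
tool_pos: [508.1, 251.3, 29.7]
tcp_rot: [3.142, -0.0, -3.141]
contact_force: [-0.1, -0.2, -1.8]
grip_width: 35.7
finger_force: 30.0
```

```bash
python3 -m handwheel '0 0 .01 0 0 0 -1;0 0 .02 0 0 0 -1;0 0 .03 0 0 0 -1;0 0 .03 0 0 0 -1;0 0 .03 0 0 0 -1'
python3 -m handwheel '0 0 .005 0 0 0 -1;0 0 .01 0 0 0 -1;0 0 .01 0 0 0 -1;0 0 .01 0 0 0 -1'
```

```text
time: 10.57
tool_pos: [508.0, 251.3, 26.6]
tcp_rot: [3.142, -0.0, -3.141]
contact_force: [-0.2, -1.3, -2.3]
grip_width: 35.8
finger_force: 30.0
time: 10.9
tool_pos: [508.1, 251.3, 25.7]
tcp_rot: [3.142, 0.0, -3.141]
contact_force: [0.3, 0.1, -1.8]
grip_width: 35.8
finger_force: 30.0
```

```bash
python3 -m handwheel '0 0 .005 0 0 0 -1;0 0 .01 0 0 0 -1;0 0 .01 0 0 0 -1;0 0 .01 0 0 0 -1'
python3 -m handwheel '0 0 .005 0 0 0 -1;0 0 .01 0 0 0 -1;0 0 .01 0 0 0 -1;0 0 .01 0 0 0 -1' | grep -E 'pos|force'
```

```text
time: 11.23
tool_pos: [508.2, 251.3, 25.6]
tcp_rot: [3.141, 0.001, -3.141]
contact_force: [-1.4, -1.6, 6.6]
grip_width: 36.3
finger_force: 30.0
tool_pos: [508.2, 251.3, 25.7]
contact_force: [-5.3, -1.7, 14.2]
finger_force: 30.0
```

It's seated: the force rose to +14 N with z stopped at 25.7. I'll ease off, open and back away.

```bash
python3 -m handwheel '0 0 -.012 0 0 0 -1;0 0 -.012 0 0 0 -1;0 0 -.012 0 0 0 0.1;0 0 -.012 0 0 0 0.1;0 0 -.012 0 0 0 .5;0 0 -.012 0 0 0 .5;0 0 -.012 0 0 0 .5;0 0 -.012 0 0 0 .5'
python3 -m handwheel '0 0 0 0 0 0 .6;0 0 0 0 0 0 .6;0 0 0 0 0 0 .6;0 0 0 0 0 0 .6'
python3 -m handwheel '0 0 -.1 0 0 0 .6;0 0 -.3 0 0 0 .6;0 0 -.6 0 0 0 .6;0 0 -1 0 0 0 .6;0 0 -1 0 0 0 .6'
python3 -m handwheel '0 0 -.5 0 0 0 .6;0 0 -1 0 0 0 .6;0 0 -1 0 0 0 .6;0 0 -1 0 0 0 .6'
python3 c.py w5
python3 - <<'E'
from h import *
p=viewer.capture("top");q=viewer.capture("side");w=cv2.imread("pics/w5.png")
cv2.imwrite("pics/end.png",np.vstack([np.hstack([q["frame"][100:360,180:500,::-1],p["frame"][100:360,100:420,::-1]]),w[60:340]]))
E
```

```text
time: 12.23
tool_pos: [508.1, 251.3, 24.8]
tcp_rot: [3.142, -0.0, -3.141]
contact_force: [-0.3, -0.3, 0.3]
grip_width: 67.8
finger_force: 0.0
time: 12.57
tool_pos: [508.1, 251.3, 24.9]
tcp_rot: [3.142, 0.0, -3.141]
contact_force: [0.2, 0.7, -0.9]
grip_width: 73.6
finger_force: 0.0
time: 12.98
tool_pos: [511.9, 252.7, 133.0]
tcp_rot: [3.137, 0.012, -3.141]
contact_force: [1.4, 1.4, 0.0]
grip_width: 73.3
finger_force: 0.0
time: 13.32
tool_pos: [510.3, 252.1, 231.0]
tcp_rot: [3.138, 0.01, -3.141]
contact_force: [0.2, -0.2, -0.1]
grip_width: 73.3
finger_force: 0.0
[509.1 251.6 228. ]
0.73 [316.9, 159.1] 240 393 109 234
[234.2 110. ]
[389.1 109.6]
[240.7 231.3]
[383.2 231.4]
```

View pics/end.png

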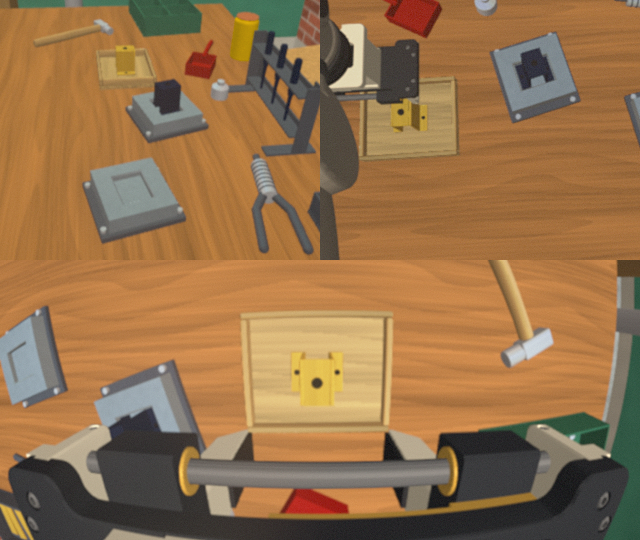

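The side and top views and the wrist view show brass standing crown up in the middle of the tray (wrist crop, crown hole at (317,383)). The blued bracket is still in its die, and the gripper is clear.

```bash
python3 -c "
from plant import bot
print(bot.close_job())"
```

```text
the job is handed in; nothing more can be done
None
```

The brass bracket is out of its die and standing crown up on its flanges in the middle of the tray, set down gently and released; the blued bracket stayed in its die, and I handed the job in at about 13.5 s (no verdict came back).

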